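Snap the joint clip onto the glass line

ROBOT

A 6-joint arm with a two-finger parallel gripper is mounted at the origin on the work surface. World frame = base frame: x ahead of the robot, y to its left, z up, the work surface at z = 0. Lengths are in mm, angles in rad, forces in N, time in s.
With the tool pointing down it reaches from about 275 to 1000 mm from the base axis. Payload 8.4 kg.
Tool frame: the origin (TCP) lies midway between the tips of the shut fingers; the grasp point (between the pads) lies 19 mm behind it; z points along the fingers, y is the line along which they close (so a half turn about z gives the same grasp; the last joint's range is limited). The gripper opens to 85 mm and grips with 20 to 120 N. Pads are 22 mm wide; open, the fingers measure 114 mm over their backs; the gripper's body (76 mm by 85 mm) begins 54 mm behind the grasp point. The pads swing forward as they close: fully open they stand 13 mm farther back than shut.
Start: joints at [-1.236, 0.353, 1.633, -0, 1.155, -0.002], TCP at [206.541, -589.889, 231.281] pointing down, gripper open.
Joint ranges: [-2.63, 2.63], [-0.92, 2.1], [0.06, 2.66], [-1.3, 4.44], [0, 2.69], [-3.02, 3.02]. Speed limits (rad/s): [2.22, 2.22, 2.79, 3.14, 3.14, 3.14].

INTERFACE

Orientations are given as [roll, pitch, yaw] about the fixed x, y, z axes, in that order (R = Rz(yaw) Ry(pitch) Rx(roll)).
In Python, from rig import monitor, imaging, r gives the robot as it stands.
- The arm moves only by the tool drive_tool, never from a script. Its argument "plan" is a list of rows, each an object of numbers: "x", "y", "z": the shift along the tool's x, y, z in units of 50 mm (1.0 is 50 mm); "ax", "ay", "az": the turn, a rotation vector about the tool's x, y, z in units of 6 degrees (1.0 is 6 degrees); "hand": the finger opening in mm, from 0 to 85.4. In form: [{"x": .., "y": .., "z": .., "ax": .., "ay": .., "az": .., "hand": ..}, ...]. A call has 1 to 8 rows; each row is the pose to reach, as a shift and turn from the pose commanded when the call began, along the tool's axes at that moment; what a row does not reach only later rows make up. A row lasts 1/10 s, in which the tool goes at most 50 mm and 8.59 degrees, less where a joint would pass 70% of its speed; a pose out of reach is approached as far as the arm can. A call with a gripper value outside its range is refused whole. The fingers move at their own pace and stop on an object; "grip_force" is the grip in N (left out, the last holds). Time passes only in rows, so rows that repeat a pose let the fingers close. It gives the time, the measured TCP pose, the force, the opening and the grip force at its end, in the units of the state.
- monitor.sense(): the state, without advancing time (a new reading comes with each control period).
- imaging.grab_frame(name): name is "scene" or "top"; returns the picture (384x512x3 uint8, red, green, blue); there is no depth.
- imaging.camera_info(name): a dict with "mtx" (3x3 intrinsics, pixels), "dist" ([k1, k2, p1, p2, k3] as OpenCV has them; the pictures are not rectified), "R" (3x3) and "t" (3): a world point X has camera coordinates R X + t. Camera axes: x right, y down, z forward; pixel columns grow to the right and rows downward; lengths in mm; the calibration is good to about 2 mm. A picture is of the moment at which its call begins. camera_info takes no time and is no camera call.
- r.sign_off(): hands the job in; it is judged then, once.
The state is a dict: "clock": time; "qpos": joint angles; "qvel": joint speeds; "joint_efforts": joint torques, N m; "eef_pos": TCP position; "tcp_rot": TCP orientation; "contact_force": force on the tool from outside, world axes, zero at the start; "wrist_torque": the same for the moment, N m; "opening": opening from 0.0 (shut) to 1.0 (fully open); "grasp_force": force on a finger pad.
Only numpy, scipy, OpenCV 4.12 (cv2) and the standard library are available. Lean on these libraries where they do the work, as an engineer would, in place of code of your own. Each camera call takes 0.05 s, during which the arm holds its last target. There are 200 camera calls.

TASK

The wide frosted joint in the middle of the glass line still has no clip. Pick up the larger of the two loose plastic joint clips and press it straight down over that joint until its arms snap past the widest part and it sits fully home, about midway between the joint's two rims. Leave the small clip and the sample jar where they stand.

Things in the scene. Friction and masses are not known exactly. Their poses are not given: they have to be found in the camera images.
- clip_bore (a point): Larger loose clip, off-white plastic, 90 mm high, open side down. Point: centre of its 30 mm bore, 28 mm above its feet; y along the bore, z up. Clip 34 mm long (y), feet 48 mm across (x), lips 20 mm apart, sprung: 12 to 16 N snaps it on, then it holds. Bridge top 20 mm above the point; on it a grip tab 12 mm thick (x), 30 long (y), 42 high, its centre 41 mm above the point. 50 g.
- joint_mid (a point): Centre of the bare wide joint on the fixed glass line: frosted cylinder, 30 mm diameter, 76 mm long between 35 mm rims, axis level along y, z up, 70 mm above the bench. Beside it: a 38 mm glass jacket from 78 mm on at -y; a thin joint with its small clip already on, 130 mm off at +y. Clip home: its bore centre on this axis, its y along this y (either way round).
- spare_mid (a point): The small loose clip, a bystander: same plastic and shape but 58 mm high and 31 mm across its feet, for an 18 mm joint; too small for the wide joint. Point half-way up.
- jar_mid (a point): Sample jar, a bystander: glass with dried herb and a metal cap, 68 mm in diameter, 78 mm high. Point half-way up.
Not all that is in view belongs to the job. What is shaped like the part that bears clip_bore but orange is not meant.

How it is judged:
By the outcome, as a careful person would: the job done as asked, in the order asked, and still so for the second after the job is handed in, with the robot touching nothing.
It also fails if it takes over 38 s, if anything falls off the work surface, if the arm or the gripper's body presses on something with over 40 N, if the wrist force passes 120 N, or if a joint passes its speed limit or range.

## Working session

There is one attempt and no reset: what is moved stays moved. The work goes in short steps, Python scripts to look and compute and a tool call to move; the robot and the scene stay as the last step left them, time stands still between calls to the robot, and variables do not carry over. Pictures are saved under pics/ and viewed, at most 10 in all, crops included, and the job is handed in when it is done.

Besides the shell and the picture viewer there is one more tool, called by a JSON object that holds its "method" and its "body", one argument or row to a line. drive_tool: Moves the arm, as the interface text tells. Its arguments: {"type":"object","properties":{"plan":{"type":"array","items":{"type":"object","properties":{"x":{"type":"number"},"y":{"type":"number"},"z":{"type":"number"},"ax":{"type":"number"},"ay":{"type":"number"},"az":{"type":"number"},"hand":{"type":"number"}}}},"grip_force":{"type":"number"}},"required":["plan"]}

```bash
mkdir -p pics; cat > h.py <<'E'
import numpy as np, cv2
from rig import monitor, imaging, r
def save(n,name):
    im=imaging.grab_frame(n); cv2.imwrite(f'pics/{name}.png',im[:,:,::-1]); return im
def ray(n,uv):
    c=imaging.camera_info(n); K,d,R,t=[np.array(c[k],float) for k in('mtx','dist','R','t')]
    p=cv2.undistortPoints(np.array([[uv]],float),K,d)[0,0]
    return -R.T@t, R.T@np.array([p[0],p[1],1])
def onz(n,uv,z):
    o,v=ray(n,uv); return o+v*(z-o[2])/v[2]
def tri(a,b):
    (o1,v1),(o2,v2)=ray('scene',a),ray('top',b)
    s=np.linalg.lstsq(np.c_[v1,-v2],o2-o1,rcond=None)[0]
    p,q=o1+v1*s[0],o2+v2*s[1]; return (p+q)/2,np.linalg.norm(p-q)
def proj(n,X):
    c=imaging.camera_info(n); K,d,R,t=[np.array(c[k],float) for k in('mtx','dist','R','t')]
    return cv2.projectPoints(np.atleast_2d(np.array(X,float)),cv2.Rodrigues(R)[0],t,K,d)[0][:,0]
E
python3 - <<'E'
from h import *
a=save('scene','s0');b=save('top','t0')
cv2.imwrite('pics/both.png',cv2.resize(np.vstack([a,b])[:,:,::-1],(400,600)))
for n in('scene','top'):
    c=imaging.camera_info(n);R=np.array(c['R']);print(n,-R.T@np.array(c['t']),R[2],c['mtx'][0][0])
print(monitor.sense())
E
```

```text
scene [933.08427817 108.14998945 734.1678529 ] [-0.51795619 -0.15733029 -0.84081423] 444.24856611782957
top [ 419.72909972   -1.19933141 1006.99317891] [ 0.10370109 -0.00597826 -0.99459054] 481.9900177712266
{'clock': 0.1, 'qpos': array([-1.23639169e+00,  3.53608113e-01,  1.63404750e+00, -1.94253690e-05,
        1.15519250e+00, -2.38876832e-03]), 'qvel': array([ 4.52670137e-04, -8.12938403e-05, -1.72077683e-03, -4.34756149e-04,
        6.16059494e-04, -4.32692568e-04]), 'joint_efforts': array([ 1.34832039e-04, -6.06349969e+01, -3.42818391e+01,  1.59199789e-06,
        3.87859865e-03, -1.19168078e-05]), 'eef_pos': array([ 206.4021857 , -589.49047636,  230.62374455]), 'tcp_rot': array([-3.14033715e+00,  1.47628114e-05,  3.36801267e-01]), 'contact_force': array([-0.13638893,  0.34803228, -0.32452904]), 'wrist_torque': array([-0.03272466,  0.02411351, -0.01241329]), 'grasp_force': 0.0, 'opening': 1.000088242271761}
```

View pics/s0.png

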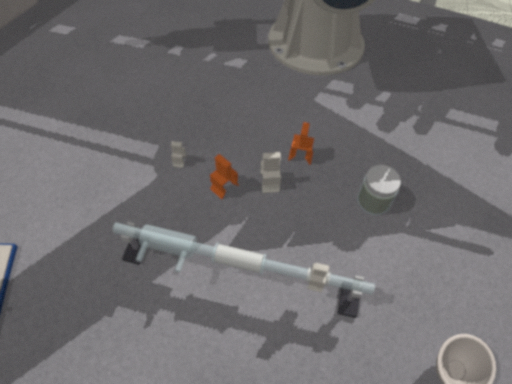

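View pics/t0.png

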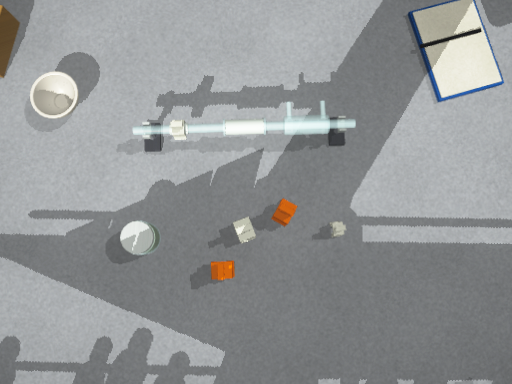

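Scene/top pixels of the look-alikes:
- Off-white clip (270,172)/(244,230): the target.
- Small off-white clip (177,153)/(338,229): spare.
- Orange clips (224,177)/(285,212) and (303,144)/(222,270): not meant.
- Clip already fitted (319,274)/(178,130).

The jar is at (380,188)/(140,238). The joint is at (240,257)/(245,128). One close crop will check the choice.

```bash
python3 - <<'E'
from h import *
a=cv2.imread('pics/s0.png');b=cv2.imread('pics/t0.png')
f=lambda i,x,y,w,h,s:cv2.resize(i[y:y+h,x:x+w],None,fx=s,fy=s,interpolation=cv2.INTER_CUBIC)
c1=f(a,240,140,60,60,6.5);c2=f(b,215,200,60,60,6.5)
c3=f(a,195,230,97,50,4.02);c4=f(b,195,105,97,50,4.02)
w=390
cv2.imwrite('pics/crop.png',np.vstack([np.hstack([c1,c2]),np.hstack([cv2.resize(c3,(390,200)),cv2.resize(c4,(390,200))])]))
# joint candidate: bright, low-saturation mask
for n,i,(x,y,w,h) in(('s',a,(205,235,70,45)),('t',b,(215,110,60,35)),('s',a,(255,145,30,50)),('t',b,(230,212,30,35))):
    s=i[y:y+h,x:x+w].astype(int); m=((s.min(2)>170 if n=='t' and y<200 else s.min(2)>120)&(s[:,:,0]-s[:,:,2]<12)).astype(np.uint8)
    k,l,st,ce=cv2.connectedComponentsWithStats(m); j=1+st[1:,4].argmax()
    pts=np.argwhere(l==j)[:,::-1].astype(np.float32)
    print(n,ce[j]+[x,y],st[j],cv2.minAreaRect(pts),np.round(cv2.boxPoints(cv2.minAreaRect(pts))+[x,y],1).tolist())
E
```

```text
s [238.71910112 258.78491172] [   0    0   70   45 1869] ((34.49999237060547, 21.999996185302734), (68.99998474121094, 43.99999237060547), -0.0) [[205.0, 279.0], [205.0, 235.0], [274.0, 235.0], [274.0, 279.0]]
t [242.38918107 122.07663411] [   0    0   60   30 1331] ((29.5, 14.5), (29.0, 59.0), 90.0) [[215.0, 110.0], [274.0, 110.0], [274.0, 139.0], [215.0, 139.0]]
s [273.04081633 155.23469388] [ 9  6 17  8 98] ((17.0, 9.5), (7.0, 16.0), 90.0) [[264.0, 151.0], [280.0, 151.0], [280.0, 158.0], [264.0, 158.0]]
t [244.90684134 227.16885007] [  0   0  30  35 687] ((14.5, 17.0), (34.0, 29.0), 90.0) [[230.0, 212.0], [259.0, 212.0], [259.0, 246.0], [230.0, 246.0]]
```

View pics/crop.png

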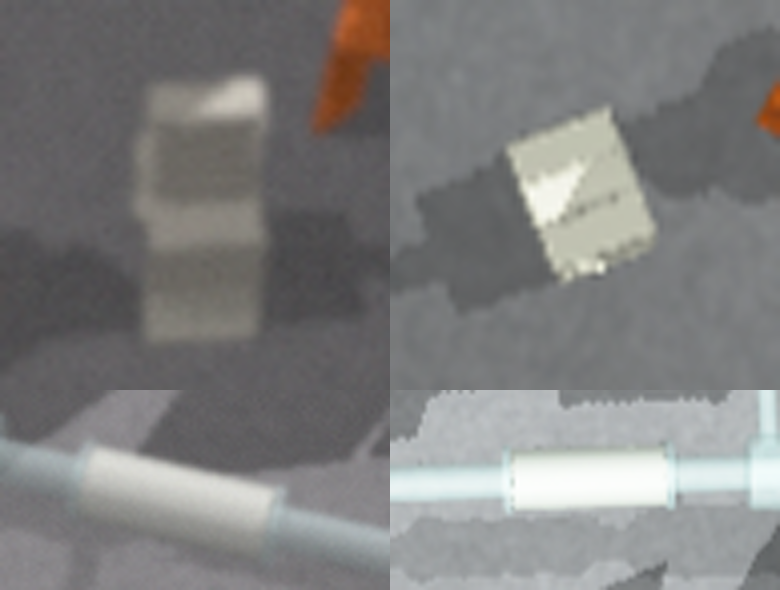

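The top-left and top-right crops show the large off-white clip standing upright, with the tab top at about (272,156) in scene. Its bore runs along the short footprint side in top, corners about (233.5,222.8), (248.8,216.6), (255.8,236.9), (240.4,243.4). The frosted joint runs from (225,128) to (264,127) in top.

```bash
python3 - <<'E'
from h import *
np.set_printoptions(precision=1,suppress=True)
print('tabtop',onz('scene',(272,155.7),90))
cs=[(233.5,222.8),(248.8,216.6),(255.8,236.9),(240.4,243.4)]
for z in(0,25,48):
    P=np.array([onz('top',c,z)[:2] for c in cs]); d=(P[1]-P[0]+P[2]-P[3])/2; e=(P[3]-P[0]+P[2]-P[1])/2
    print(z,P.mean(0),np.linalg.norm(d),np.linalg.norm(e),np.degrees(np.arctan2(d[1],d[0])),np.degrees(np.arctan2(e[1],e[0])))
for s,t in(((216.4,252.5),(264.2,127)),((262.2,262.7),(224.9,128))): print(tri(s,t),onz('top',t,70),onz('scene',s,70))
print('jar',onz('top',(140,238),78),'oranges',onz('top',(285,212),45),onz('top',(222,270),45))
# tab top quad in scene
for c in((150,85),(265,75),(268,122),(148,122)): print(onz('scene',(c[0]/6.5+240,c[1]/6.5+140),90))
E
```

```text
tabtop [455.2   6.6  90. ]
0 [453.6   3.2] 34.62709005003227 44.9992062949236 -66.35883820664692 -159.971290108022
25 [452.7   3.1] 33.76742459312362 43.882038690479874 -66.35883820664695 -159.971290108022
48 [452.   3.] 32.976532372767664 42.85424449439167 -66.35883820664698 -159.97129010802203
(array([656.7, -30.7,  66.1]), np.float64(2.031744203567444)) [656.  -31.5  70. ] [658.  -28.9  70. ]
(array([652.3,  47. ,  69.3]), np.float64(1.0039837714795514)) [652.2  46.4  70. ] [652.5  47.5  70. ]
jar [431.1 203.6  78. ] oranges [489.5 -77.   45. ] [372.  46.  45.]
[454.5 -10.5  90. ]
[441.1  19.2  90. ]
[456.7  24.4  90. ]
[467.   -7.4  90. ]
```

Clip at about (453,4) with its x axis at 22°. Joint centre at about (654.3,8), axis about 93°. I'll go above the clip.

{"method": "drive_tool", "body": {
  "plan": [
    {"x": 8.58, "y": -9.58, "z": 1.0, "az": -15.4, "hand": 60},
    {"x": 8.58, "y": -9.58, "z": 1.0, "az": -15.4, "hand": 60},
    {"x": 8.58, "y": -9.58, "z": 1.0, "az": -15.4, "hand": 60},
    {"x": 8.58, "y": -9.58, "z": 1.0, "az": -15.4, "hand": 60},
    {"x": 8.58, "y": -9.58, "z": 1.0, "az": -15.4, "hand": 60},
    {"x": 8.58, "y": -9.58, "z": 1.0, "az": -15.4, "hand": 60},
    {"x": 8.58, "y": -9.58, "z": 1.0, "az": -15.4, "hand": 60},
    {"x": 8.58, "y": -9.58, "z": 1.0, "az": -15.4, "hand": 60}
  ]
}}

```text
invalid input
```

{"method": "drive_tool", "body": {
  "plan": [
    {"x": 0.6, "y": -0.7, "z": 0, "ax": 0, "ay": 0, "az": -1.2, "hand": 60},
    {"x": 1.2, "y": -1.4, "z": 0, "ax": 0, "ay": 0, "az": -2.4, "hand": 60},
    {"x": 1.8, "y": -2.1, "z": 0, "ax": 0, "ay": 0, "az": -3.6, "hand": 60},
    {"x": 2.4, "y": -2.8, "z": 0, "ax": 0, "ay": 0, "az": -4.8, "hand": 60},
    {"x": 3.0, "y": -3.4, "z": 0, "ax": 0, "ay": 0, "az": -6.0, "hand": 60},
    {"x": 3.6, "y": -4.0, "z": 0, "ax": 0, "ay": 0, "az": -7.2, "hand": 60},
    {"x": 4.2, "y": -4.7, "z": 0, "ax": 0, "ay": 0, "az": -8.4, "hand": 60},
    {"x": 4.3, "y": -4.8, "z": 0, "ax": 0, "ay": 0, "az": -9.0, "hand": 60}
  ]
}}

```text
clock: 0.9
eef_pos: [330.6, -288.4, 231.0]
tcp_rot: [-3.141, -0.002, 1.287]
contact_force: [-0.5, -0.3, -0.5]
opening: 0.701
grasp_force: 0.0
```

{"method": "drive_tool", "body": {
  "plan": [
    {"x": 0.9, "y": 0.1, "z": 0.1, "ax": 0, "ay": 0, "az": -1.0, "hand": 60},
    {"x": 1.8, "y": 0.2, "z": 0.3, "ax": 0, "ay": 0, "az": -2.0, "hand": 60},
    {"x": 2.7, "y": 0.3, "z": 0.4, "ax": 0, "ay": 0, "az": -3.0, "hand": 60},
    {"x": 3.6, "y": 0.4, "z": 0.5, "ax": 0, "ay": 0, "az": -4.0, "hand": 60},
    {"x": 4.5, "y": 0.5, "z": 0.6, "ax": 0, "ay": 0, "az": -5.0, "hand": 60},
    {"x": 5.4, "y": 0.6, "z": 0.7, "ax": 0, "ay": 0, "az": -6.0, "hand": 60},
    {"x": 6.2, "y": 0.66, "z": 0.9, "ax": 0, "ay": 0, "az": -6.45, "hand": 60},
    {"x": 6.38, "y": 0.66, "z": 1.0, "ax": 0, "ay": 0, "az": -6.45, "hand": 60}
  ]
}}

```text
clock: 1.7
eef_pos: [454.3, 6.8, 180.6]
tcp_rot: [3.141, -0.001, 1.959]
contact_force: [-0.4, -0.2, -0.8]
opening: 0.699
grasp_force: 0.0
```

```bash
python3 - <<'E'
from h import *
a=save('scene','s1');s=monitor.sense();print(s['eef_pos'],s['tcp_rot'],s['opening'])
print(proj('scene',[s['eef_pos'],[453,4,90],[453,4,0]]))
x,y,w,h=190,60,160,140
cv2.imwrite('pics/s1c.png',cv2.resize(a[y:y+h,x:x+w,::-1],None,fx=4,fy=4,interpolation=cv2.INTER_CUBIC))
E
```

```text
[453.55303452   6.28055975 180.01598732] [-3.14049105e+00 -1.05432695e-03  1.95744522e+00] 0.6988854124825337
[[274.84811372 122.05841355]
 [270.97021191 154.42642923]
 [268.74430136 181.85810063]]
```

View pics/s1c.png

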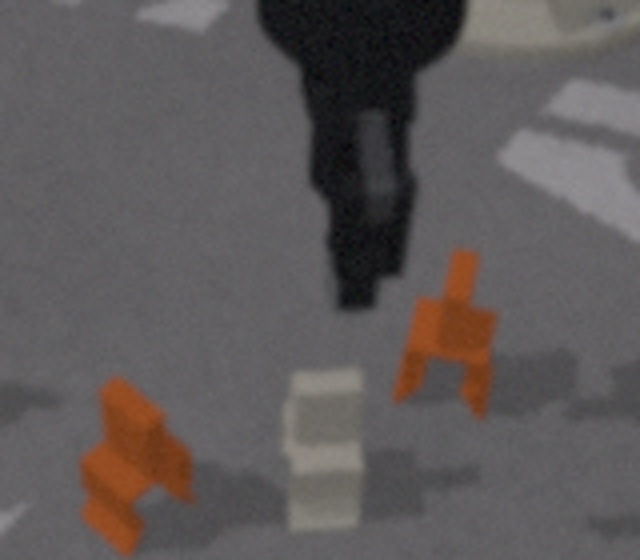

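The open fingers are above the clip, and its tab top at about (271.8,155) agrees with the estimate. I'll go down and grip.

{"method": "drive_tool", "body": {
  "plan": [
    {"x": -0.03, "y": 0, "z": 0.6, "hand": 60},
    {"x": -0.03, "y": 0, "z": 1.2, "hand": 60},
    {"x": -0.03, "y": 0, "z": 1.8, "hand": 60},
    {"x": -0.03, "y": 0, "z": 2.2, "hand": 60},
    {"x": -0.03, "y": 0, "z": 2.5, "hand": 60},
    {"x": -0.03, "y": 0, "z": 2.5, "hand": 60},
    {"x": -0.03, "y": 0, "z": 2.5, "hand": 30},
    {"x": -0.03, "y": 0, "z": 2.5, "hand": 20}
  ],
  "grip_force": 50
}}

```text
invalid input
```

{"method": "drive_tool", "body": {
  "plan": [
    {"x": 0, "y": 0, "z": 0, "hand": 8},
    {"x": 0, "y": 0, "z": 0, "hand": 4},
    {"x": 0, "y": 0, "z": 0, "hand": 4},
    {"x": 0, "y": 0, "z": 0, "hand": 4},
    {"x": 0, "y": 0, "z": 0, "hand": 4},
    {"x": 0, "y": 0, "z": 0, "hand": 4}
  ],
  "grip_force": 50
}}

```text
invalid input
```

{"method": "drive_tool", "body": {
  "plan": [
    {"x": -0.03, "y": 0, "z": 0.6, "ax": 0, "ay": 0, "az": 0, "hand": 60},
    {"x": -0.03, "y": 0, "z": 1.2, "ax": 0, "ay": 0, "az": 0, "hand": 60},
    {"x": -0.03, "y": 0, "z": 1.8, "ax": 0, "ay": 0, "az": 0, "hand": 60},
    {"x": -0.03, "y": 0, "z": 2.2, "ax": 0, "ay": 0, "az": 0, "hand": 60},
    {"x": -0.03, "y": 0, "z": 2.5, "ax": 0, "ay": 0, "az": 0, "hand": 60},
    {"x": -0.03, "y": 0, "z": 2.5, "ax": 0, "ay": 0, "az": 0, "hand": 60},
    {"x": -0.03, "y": 0, "z": 2.5, "ax": 0, "ay": 0, "az": 0, "hand": 30},
    {"x": -0.03, "y": 0, "z": 2.5, "ax": 0, "ay": 0, "az": 0, "hand": 20}
  ],
  "grip_force": 50
}}

```text
clock: 2.55
eef_pos: [454.5, 1.9, 57.2]
tcp_rot: [3.14, 0.001, 1.954]
contact_force: [-1.7, 0.4, -0.0]
opening: 0.374
grasp_force: 0.0
```

{"method": "drive_tool", "body": {
  "plan": [
    {"x": 0, "y": 0, "z": 0, "ax": 0, "ay": 0, "az": 0, "hand": 8},
    {"x": 0, "y": 0, "z": 0, "ax": 0, "ay": 0, "az": 0, "hand": 4},
    {"x": 0, "y": 0, "z": 0, "ax": 0, "ay": 0, "az": 0, "hand": 4},
    {"x": 0, "y": 0, "z": 0, "ax": 0, "ay": 0, "az": 0, "hand": 4},
    {"x": 0, "y": 0, "z": 0, "ax": 0, "ay": 0, "az": 0, "hand": 4}
  ],
  "grip_force": 50
}}

```text
clock: 3.05
eef_pos: [454.9, 2.4, 57.2]
tcp_rot: [3.14, 0.001, 1.955]
contact_force: [-0.1, -0.5, 8.1]
opening: 0.134
grasp_force: 51.6
```

Gripped at about 11.4 mm, which matches the tab. I'll lift and carry it above the joint.

{"method": "drive_tool", "body": {
  "plan": [
    {"x": 0, "y": 0, "z": -0.4, "ax": 0, "ay": 0, "az": 0, "hand": 4},
    {"x": 0, "y": 0, "z": -1.0, "ax": 0, "ay": 0, "az": 0, "hand": 4},
    {"x": 0, "y": 0, "z": -1.6, "ax": 0, "ay": 0, "az": 0, "hand": 4},
    {"x": 0, "y": 0, "z": -2.2, "ax": 0, "ay": 0, "az": 0, "hand": 4},
    {"x": -0.2, "y": 0.5, "z": -2.4, "ax": 0, "ay": 0, "az": 0.8, "hand": 4},
    {"x": -0.4, "y": 1.1, "z": -2.4, "ax": 0, "ay": 0, "az": 1.6, "hand": 4},
    {"x": -0.6, "y": 1.7, "z": -2.4, "ax": 0, "ay": 0, "az": 2.4, "hand": 4},
    {"x": -0.8, "y": 2.2, "z": -2.4, "ax": 0, "ay": 0, "az": 3.17, "hand": 4}
  ]
}}

```text
clock: 3.85
eef_pos: [572.5, 6.7, 176.8]
tcp_rot: [3.141, -0.0, 1.62]
contact_force: [0.2, -0.1, 0.6]
opening: 0.134
grasp_force: 50.5
```

{"method": "drive_tool", "body": {
  "plan": [
    {"x": 0, "y": 0.5, "z": 0, "ax": 0, "ay": 0, "az": 0, "hand": 4},
    {"x": -0.05, "y": 1.0, "z": 0, "ax": 0, "ay": 0, "az": 0, "hand": 4},
    {"x": -0.05, "y": 1.4, "z": 0, "ax": 0, "ay": 0, "az": 0, "hand": 4},
    {"x": -0.05, "y": 1.65, "z": 0, "ax": 0, "ay": 0, "az": 0, "hand": 4},
    {"x": -0.05, "y": 1.65, "z": 0, "ax": 0, "ay": 0, "az": 0, "hand": 4},
    {"x": -0.05, "y": 1.65, "z": 0, "ax": 0, "ay": 0, "az": 0, "hand": 4}
  ]
}}

```text
clock: 4.45
eef_pos: [652.6, 8.3, 176.0]
tcp_rot: [-3.14, -0.0, 1.623]
contact_force: [0.6, -0.1, -0.8]
opening: 0.134
grasp_force: 50.5
```

```bash
python3 - <<'E'
from h import *
a=save('scene','s2');b=save('top','t2');s=monitor.sense();print(s['eef_pos'],s['tcp_rot'],s['contact_force'])
p=s['eef_pos'];print(proj('scene',[p,p-[0,0,26],[654.3,8,70]]),proj('top',[p,[654.3,8,70]]))
f=lambda i,x,y,w,h,s:cv2.resize(i[y:y+h,x:x+w,::-1],None,fx=s,fy=s,interpolation=cv2.INTER_CUBIC)
cv2.imwrite('pics/c2.png',np.hstack([f(a,190,160,100,150,4),f(b,195,30,100,150,4)]))
E
```

```text
[652.36611812   8.24878081 176.22745074] [-3.14061887e+00 -1.45808337e-05  1.62286424e+00] [ 0.30430516  0.24719328 -1.2218439 ]
[[238.23854778 225.08500993]
 [238.46337504 233.41899367]
 [238.55879721 256.85340939]] [[243.86500304 113.7129951 ]
 [244.29032965 127.37856051]]
```

View pics/c2.png

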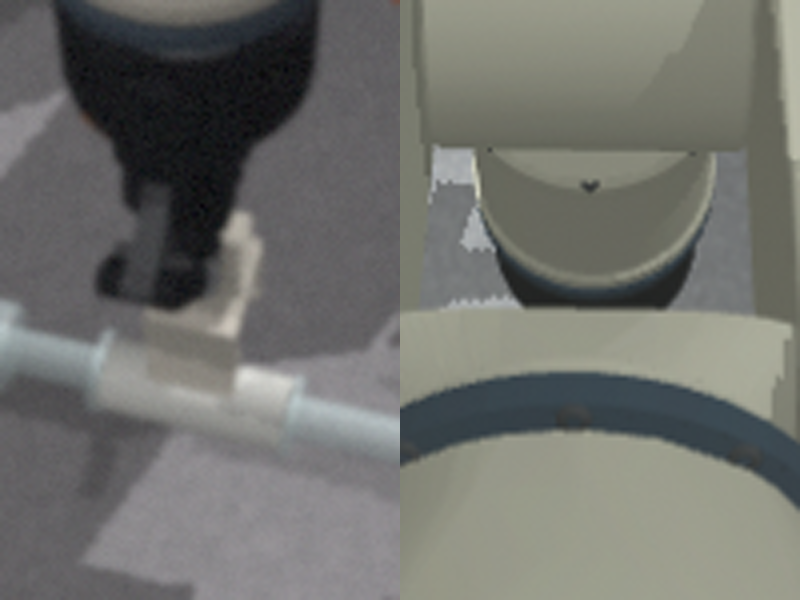

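The clip is held upright over the frosted joint. The front foot edge runs from (150,375) to (232,393) in the left crop and the bridge edge from (145,320) to (238,350). The top view is blocked by the arm. I'll compute the clip's offset in the hand.

```bash
python3 - <<'E'
from h import *
np.set_printoptions(precision=1,suppress=True)
g=lambda c,z:onz('scene',(c[0]/4+190,c[1]/4+160),z)
for z,c in((119,[(150,377),(232,395)]),(167,[(145,320),(238,350)])):
    A,B=g(c[0],z),g(c[1],z);d=B-A;print(z,A,B,(A+B)/2,np.degrees(np.arctan2(d[1],d[0])))
A,B=g((98,368),70),g((289,408),70);print('joint',A,B,(A+B)/2)
E
```

```text
119 [675.9  -1.8 119. ] [673.5  29.9 119. ] [674.7  14.  119. ] 94.35472576627399
167 [675.6  -2.1 167. ] [676.7  32.8 167. ] [676.2  15.3 167. ] 88.19870158342407
joint [658.2 -32.1  70. ] [651.3  47.3  70. ] [654.7   7.6  70. ]
```

The clip sits about 5 mm toward +y in the hand. I'll shift it and start down.

{"method": "drive_tool", "body": {
  "plan": [
    {"x": -0.11, "y": 0.035, "z": 0, "ax": 0, "ay": 0, "az": 0, "hand": 4},
    {"x": -0.11, "y": 0.035, "z": 0.2, "ax": 0, "ay": 0, "az": 0, "hand": 4},
    {"x": -0.11, "y": 0.035, "z": 0.4, "ax": 0, "ay": 0, "az": 0, "hand": 4},
    {"x": -0.11, "y": 0.035, "z": 0.6, "ax": 0, "ay": 0, "az": 0, "hand": 4},
    {"x": -0.11, "y": 0.035, "z": 0.75, "ax": 0, "ay": 0, "az": 0, "hand": 4},
    {"x": -0.11, "y": 0.035, "z": 0.85, "ax": 0, "ay": 0, "az": 0, "hand": 4},
    {"x": -0.11, "y": 0.035, "z": 0.95, "ax": 0, "ay": 0, "az": 0, "hand": 4},
    {"x": -0.11, "y": 0.035, "z": 0.95, "ax": 0, "ay": 0, "az": 0, "hand": 4}
  ],
  "grip_force": 70
}}

```text
clock: 5.35
eef_pos: [655.2, 2.9, 128.0]
tcp_rot: [-3.141, -0.0, 1.623]
contact_force: [0.3, -0.6, -1.0]
opening: 0.127
grasp_force: 72.3
```

{"method": "drive_tool", "body": {
  "plan": [
    {"x": 0, "y": 0, "z": 0.08, "ax": 0, "ay": 0, "az": 0, "hand": 4},
    {"x": 0, "y": 0, "z": 0.16, "ax": 0, "ay": 0, "az": 0, "hand": 4},
    {"x": 0, "y": 0, "z": 0.24, "ax": 0, "ay": 0, "az": 0, "hand": 4},
    {"x": 0, "y": 0, "z": 0.24, "ax": 0, "ay": 0, "az": 0, "hand": 4}
  ]
}}

```text
clock: 5.75
eef_pos: [656.6, 2.9, 117.9]
tcp_rot: [3.139, 0.0, 1.623]
contact_force: [-0.4, 0.4, 6.4]
opening: 0.127
grasp_force: 73.6
```

{"method": "drive_tool", "body": {
  "plan": [
    {"x": 0, "y": 0, "z": 0.08, "ax": 0, "ay": 0, "az": 0, "hand": 4},
    {"x": 0, "y": 0, "z": 0.16, "ax": 0, "ay": 0, "az": 0, "hand": 4},
    {"x": 0, "y": 0, "z": 0.24, "ax": 0, "ay": 0, "az": 0, "hand": 4},
    {"x": 0, "y": 0, "z": 0.32, "ax": 0, "ay": 0, "az": 0, "hand": 4},
    {"x": 0, "y": 0, "z": 0.36, "ax": 0, "ay": 0, "az": 0, "hand": 4},
    {"x": 0, "y": 0, "z": 0.36, "ax": 0, "ay": 0, "az": 0, "hand": 4}
  ]
}}

```text
clock: 6.35
eef_pos: [655.7, 2.9, 98.9]
tcp_rot: [3.141, -0.0, 1.623]
contact_force: [-0.6, 1.5, 1.8]
opening: 0.13
grasp_force: 72.9
```

{"method": "drive_tool", "body": {
  "plan": [
    {"x": 0, "y": 0, "z": 0.03, "ax": 0, "ay": 0, "az": 0, "hand": 4},
    {"x": 0, "y": 0, "z": 0.05, "ax": 0, "ay": 0, "az": 0, "hand": 4},
    {"x": 0, "y": 0, "z": 0.05, "ax": 0, "ay": 0, "az": 0, "hand": 4}
  ]
}}

```text
clock: 6.65
eef_pos: [655.8, 2.8, 98.7]
tcp_rot: [3.141, 0.0, 1.623]
contact_force: [-6.6, 0.1, 22.7]
opening: 0.129
grasp_force: 76.2
```

Force jumped to 22.7 N without further travel, so it is seated. I'll relieve the press, open and back off.

{"method": "drive_tool", "body": {
  "plan": [
    {"x": 0, "y": 0, "z": -0.04, "ax": 0, "ay": 0, "az": 0, "hand": 4},
    {"x": 0, "y": 0, "z": -0.04, "ax": 0, "ay": 0, "az": 0, "hand": 30},
    {"x": 0, "y": 0, "z": -0.04, "ax": 0, "ay": 0, "az": 0, "hand": 50},
    {"x": 0, "y": 0, "z": -0.04, "ax": 0, "ay": 0, "az": 0, "hand": 50},
    {"x": 0, "y": 0, "z": -0.04, "ax": 0, "ay": 0, "az": 0, "hand": 50},
    {"x": 0, "y": 0, "z": -0.04, "ax": 0, "ay": 0, "az": 0, "hand": 50},
    {"x": 0, "y": 0, "z": -0.5, "ax": 0, "ay": 0, "az": 0, "hand": 50},
    {"x": 0, "y": 0, "z": -1.2, "ax": 0, "ay": 0, "az": 0, "hand": 50}
  ]
}}

```text
clock: 7.45
eef_pos: [653.8, 2.9, 154.5]
tcp_rot: [-3.137, -0.0, 1.623]
contact_force: [1.0, 0.7, -0.1]
opening: 0.587
grasp_force: 0.0
```

{"method": "drive_tool", "body": {
  "plan": [
    {"x": 0, "y": 0, "z": -0.8, "ax": 0, "ay": 0, "az": 0, "hand": 50},
    {"x": 0, "y": -0.8, "z": -1.6, "ax": 0, "ay": 0, "az": 0, "hand": 50},
    {"x": 0, "y": -1.6, "z": -2.0, "ax": 0, "ay": 0, "az": 0, "hand": 50},
    {"x": 0, "y": -2.4, "z": -2.0, "ax": 0, "ay": 0, "az": 0, "hand": 50},
    {"x": 0, "y": -3.2, "z": -2.0, "ax": 0, "ay": 0, "az": 0, "hand": 50},
    {"x": 0, "y": -4.0, "z": -2.0, "ax": 0, "ay": 0, "az": 0, "hand": 50},
    {"x": 0, "y": -4.0, "z": -2.0, "ax": 0, "ay": 0, "az": 0, "hand": 50}
  ]
}}

```text
clock: 8.15
eef_pos: [451.0, -7.7, 256.0]
tcp_rot: [-3.139, -0.0, 1.623]
contact_force: [-0.3, 0.1, -0.7]
opening: 0.587
grasp_force: 0.0
```

```bash
python3 - <<'E'
from h import *
a=save('scene','s3');b=save('top','t3');s=monitor.sense();print(s['clock'],s['eef_pos'],s['contact_force'])
f=lambda i,x,y,w,h,s:cv2.resize(i[y:y+h,x:x+w,::-1],None,fx=s,fy=s,interpolation=cv2.INTER_CUBIC)
cv2.imwrite('pics/c3.png',np.vstack([np.hstack([f(a,190,205,100,75,4),f(b,195,90,100,75,4)]),np.hstack([f(a,0,0,512,384,.78),f(b,0,0,512,384,.78)])]))
E
```

```text
8.25 [455.8261208   -7.58409422 256.84456442] [ 0.02060322 -0.04929803  0.24902858]Traceback (most recent call last):
  File "<stdin>", line 4, in <module>
    return _nx.concatenate(arrs, 0, dtype=dtype, casting=casting)
           ~~~~~~~~~~~~~~~^^^^^^^^^^^^^^^^^^^^^^^^^^^^^^^^^^^^^^^
ValueError: all the input array dimensions except for the concatenation axis must match exactly, but along dimension 1, the array at index 0 has size 800 and the array at index 1 has size 798
```

```bash
python3 - <<'E'
from h import *
a=cv2.imread('pics/s3.png');b=cv2.imread('pics/t3.png')
f=lambda i,x,y,w,h:cv2.resize(i[y:y+h,x:x+w],(400,300),interpolation=cv2.INTER_CUBIC)
cv2.imwrite('pics/c3.png',np.vstack([np.hstack([f(a,190,205,100,75),f(b,195,90,100,75)]),np.hstack([f(a,0,0,512,384),f(b,0,0,512,384)])]))
E
```

```text
(no output)
```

View pics/c3.png

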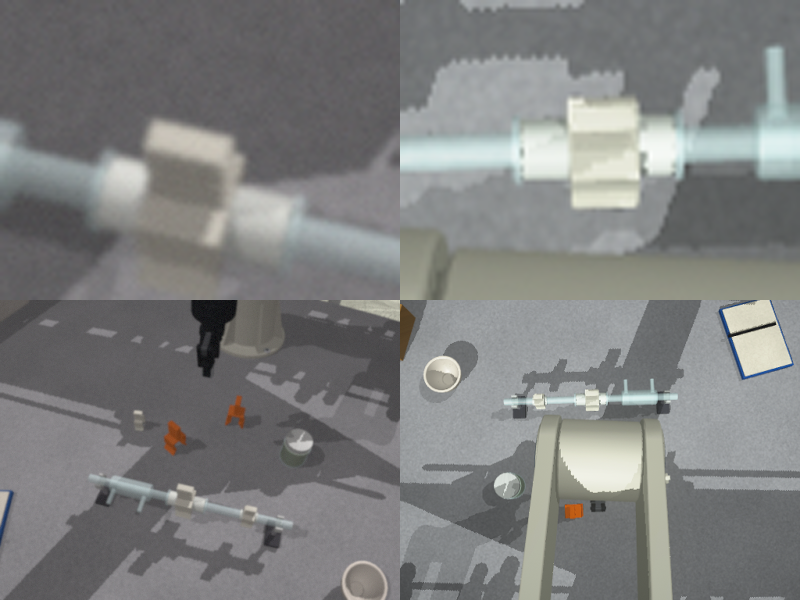

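The clip straddles the joint, upright and aligned, spanning 570–640 px in the top crop between rims at about 520 and 678, so it is about 3 mm off midway. The spare clip, jar and orange clips are undisturbed, and the gripper is clear.

```bash
python3 -c "
from rig import r
print(r.sign_off())"
```

```text
the job is handed in; nothing more can be done
None
```

The large clip is snapped fully home on the wide frosted joint, about 3 mm off midway between the rims; the small clip and jar were not touched, and the job was handed in at about 8.3 s.

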